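# Take down the gluing stack

## Task

The glue in the plinth has set, so take apart the stack that weighs it down and put everything away: the paint pot upright on the round cork coaster, the small steel weight in the small round tray, the large steel weight in the large round tray, and the plinth flat on the slatted drying rack, long side along the rack's long side. Set each thing down right way up in the middle of its place, and leave the figure and the little cup where they are.

Things in the scene. Friction and masses are not known exactly. Their poses are not given: they have to be found in the camera images.
- paint_pot: squat round paint pot with a snapped-on domed lid, 46 mm tall; waist 34 mm diameter (up to 35 mm height), lid 36 mm diameter above that; a small lid tab sticks out at its -x side; starts upright on top of the stack; origin at the underside, 2 mm to the -x side of the pot's round axis, z up through the lid
- weight_small: small plain steel disc weight, 44 mm diameter, 26 mm tall, about 0.25 kg; starts under the paint pot, on the large weight; origin at the centre of its underside
- weight_large: large plain steel disc weight, 60 mm diameter, 26 mm tall, about 0.42 kg; starts under the small weight, on the plinth; origin at the centre of its underside
- plinth: flat rectangular wooden plinth of two glued layers, 100 mm (its x) by 64 mm (its y) by 24 mm tall, about 0.09 kg; bottom of the stack, on the board; origin at the centre of its underside; all stands on a grey building board whose top is 22 mm above the desk (z = 0.022)
- coaster: flat round cork coaster, 62 mm diameter, 4 mm thick, fixed on the board: the place of the paint pot; origin at the centre of its underside (top face 4 mm above the board)
- tray_small: small round white plastic tray with a low rim, 66 mm outside, 60 mm inside diameter, fixed on the board: the place of the small weight; inner floor 3 mm and rim 7 mm above the board; origin at the centre of its underside
- tray_large: large round white plastic tray with a low rim, 86 mm outside, 80 mm inside diameter, fixed on the board: the place of the large weight; inner floor 3 mm and rim 7 mm above the board; origin at the centre of its underside
- drying_rack: low wooden drying rack, 120 mm (its x) by 80 mm (its y), seven slats across two rails, slat tops 10 mm above the board, fixed on the board: the place of the plinth; origin at the centre of its underside
- figure: small painted plastic game figure, 35 x 22 x 12 mm, lying loose on the board; not part of the job, leave it alone; origin at the centre of its underside
- thimble: tiny blue plastic cup, 22 mm across, 18 mm tall, standing loose on the board; not part of the job, leave it alone; origin at the centre of its underside
Things that resemble listed ones, but are neither listed nor needed, are in the scene too. What is shaped like the weight_large but pink is not meant. Leave any blue look-alike of the weight_small alone.

How it is judged:
By the outcome, as a careful person would: the job done as asked, in the order asked, and still so for the second after the job is handed in, with the robot touching nothing.
It also fails if it takes over 109 s, if anything falls off the work surface, if the arm or the gripper's body presses on something with over 40 N, if the wrist force passes 120 N, or if a joint passes its speed limit or range.

## Robot

A 6-joint arm with a two-finger parallel gripper is mounted at the origin on a cart in front of the work surface, level with it; the furniture and walls round the work are solid. World frame = base frame: x ahead of the robot, y to its left, z up, the work surface at z = 0. Lengths are in m, angles in rad, forces in N, time in s.
With the tool pointing down it reaches from about 0.425 to 0.95 m from the base axis. Payload 14.7 kg.
Tool frame: the origin (TCP) lies between the finger pads; the fingertips stand 17 mm ahead of it and the grasp point (between the pads) lies 2 mm behind it; z points along the fingers, y is the line along which they close (so a half turn about z gives the same grasp; the last joint's range is limited). The gripper opens to 85 mm and grips with 20 to 120 N. Pads are 22 mm wide; open, the fingers measure 114 mm over their backs; the gripper's body (76 mm by 85 mm) begins 54 mm behind the grasp point. The pads swing forward as they close: fully open they stand 13 mm farther back than shut.
Start: joints at [-1.252, 0.48, 1.596, -0, 1.065, -0.047], TCP at [0.233, -0.607, 0.248] pointing down, gripper open.
Joint ranges: [-2.75, 2.75], [-0.82, 2.05], [0.23, 2.67], [-1.56, 4.7], [0.09, 2.69], [-2.92, 2.92]. Speed limits (rad/s): [1.89, 1.89, 2.39, 3.01, 3.01, 3.01].

## Interface

Orientations are given as a rotation vector (axis times angle).
In Python, from rig import env, grab_frame, camera_info gives the robot as it stands. The module is installed in compiled form; this text tells all that it offers.
- The arm moves only by the shell command python3 -m jog 'ROWS' [OPENING]. ROWS is JSON, one flat list of numbers, 6 for each row, row after row: the shift along the tool's x, y, z in units of 0.05 m (1.0 is 0.05 m), then the turn, a rotation vector about the tool's x, y, z in units of 0.15 rad (1.0 is 0.15 rad). A call has 1 to 20 rows; each row shifts and turns the commanded pose from where the row before left it, along the tool's axes as they then stand; what a row does not reach is not made up. A row lasts 1/10 s, in which the tool goes at most 50 mm and 8.59 degrees, less where a joint would pass 70% of its speed; a pose out of reach is approached as far as the arm can. A call with a number of a shift or a turn outside -1 to 1 is refused whole. A call with a gripper value outside its range is refused whole. OPENING is the closure, from -1 (fully open) to 1 (shut), so that 0 is half open, set as the call begins (- or left out, the last holds). The fingers move at their own pace and stop on an object; the grip force is fixed at half the most. Time passes only in rows, so rows that do not move let the fingers close. It gives the time, the measured TCP pose, the force, the opening and the grip force at its end, in the units of the state.
- env.read_state(): the state, without advancing time (a new reading comes with each control period).
- grab_frame(name): name is "side" or "top" or "wrist"; returns the picture (420x560x3 uint8, blue, green, red); there is no depth.
- camera_info(name): a dict with "K" (3x3 intrinsics, pixels), "k1" (the pictures are not rectified: a ray, as slopes to the right and down, at radius r is drawn at 1 + k1 r^2 times it, then the intrinsics apply), "view" (4x4, takes a point from world to camera coordinates). Camera axes: x right, y down, z forward; pixel columns grow to the right and rows downward; lengths in m; the calibration is good to about 2 mm. A picture is of the moment at which its call begins: read the wrist's pose just before it. camera_info takes no time and is no camera call; for the wrist camera it gives the pose at the moment of the call.
- env.job_done(): hands the job in; it is judged then, once.
The state is a dict: "t": time; "joint_positions": joint angles; "dq": joint speeds; "effort": joint torques, N m; "ee_pos": TCP position; "tool_rot": TCP orientation; "force": force on the tool from outside, world axes, zero at the start; "torque": the same for the moment, N m; "gripper_width": finger opening in m; "grip_force": force on a finger pad.
Only numpy, scipy, OpenCV 4.12 (cv2) and the standard library are available. Lean on these libraries where they do the work, as an engineer would, in place of code of your own. Each camera call takes 0.05 s, during which the arm holds its last target. There are 200 camera calls.

## Working session

There is one attempt and no reset: what is moved stays moved. The work goes in short steps, Python scripts to look and compute and a shell command to move; the robot and the scene stay as the last step left them, time stands still between calls to the robot, and variables do not carry over. Pictures are saved under pics/ and viewed, at most 14 in all, crops included, and the job is handed in when it is done.

```bash
mkdir -p pics
cat > h.py <<'E'
import numpy as np, cv2
from rig import env, grab_frame, camera_info
from scipy.spatial.transform import Rotation as R
def px2w(ci,u,v,z):
    K=np.array(ci["K"]);k=ci["k1"];V=np.array(ci["view"])
    d=np.array([(u-K[0,2])/K[0,0],(v-K[1,2])/K[1,1]])
    s=d.copy()
    for _ in range(20): s=d/(1+k*(s@s))
    r=V[:3,:3].T@np.array([s[0],s[1],1]);o=-V[:3,:3].T@V[:3,3]
    return o+r*(z-o[2])/r[2]
def w2px(ci,p):
    K=np.array(ci["K"]);k=ci["k1"];V=np.array(ci["view"])
    c=V[:3,:3]@np.array(p)+V[:3,3];s=c[:2]/c[2];s=s*(1+k*(s@s))
    return K[0,0]*s[0]+K[0,2],K[1,1]*s[1]+K[1,2]
E
python3 - <<'E'
from h import *
for n in("top","side"):
    cv2.imwrite(f"pics/{n}0.png",grab_frame(n)); ci=camera_info(n); print(n,ci["K"],ci["k1"],-np.array(ci["view"])[:3,:3].T@np.array(ci["view"])[:3,3])
s=env.read_state();print(s["t"],s["ee_pos"],R.from_rotvec(s["tool_rot"]).as_matrix().round(3),s["gripper_width"])
E
```

```text
top [[523.88625293   0.         281.83973305]
 [  0.         523.88625293 210.54902839]
 [  0.           0.           1.        ]] -0.057932322097609255 [0.39499438 0.12233363 1.04091922]
side [[532.11837413   0.         278.24618127]
 [  0.         532.11837413 212.380428  ]
 [  0.           0.           1.        ]] -0.06762562321902986 [ 0.85700624 -0.69973341  0.7456639 ]
0.1 [ 0.23240371 -0.60664318  0.24771695] [[ 0.934  0.358 -0.   ]
 [ 0.358 -0.934  0.001]
 [ 0.    -0.001 -1.   ]] 0.08529652833034941
```

View pics/top0.png

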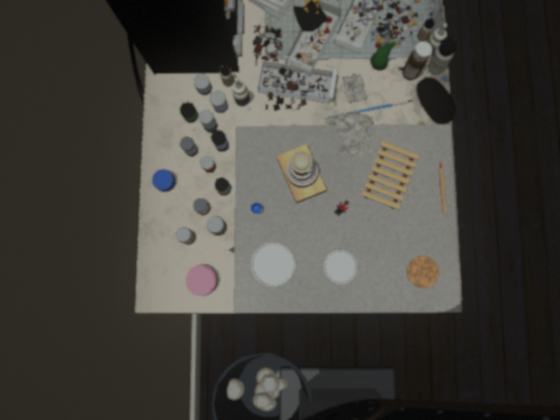

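View pics/side0.png

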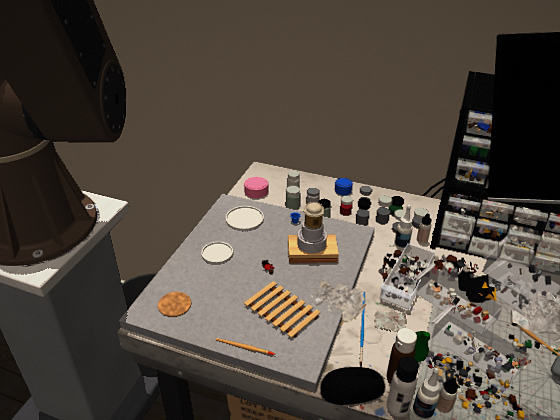

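Top view: the stack is at (300,170), rack (391,175), coaster (423,272), small tray (340,267) and large tray (273,265). The figure is at (342,207) and the cup at (257,208). Possible mix-ups are the pink disc (201,281), the blue disc (163,180) and the grey pots on the left around (205,200). I choose the stack on the board and check it in a close crop.

Run:
```python
from h import *
a=cv2.imread("pics/top0.png")[130:220,260:430];b=cv2.imread("pics/side0.png")[190:270,270:355]
g=lambda i:np.clip(i.astype(float)*1.6,0,255).astype(np.uint8)
A=cv2.resize(g(a),None,fx=4.6,fy=4.6,interpolation=2)[:, :780]
B=cv2.resize(b,None,fx=2.2,fy=2.2,interpolation=2)
im=np.zeros((600,790,3),np.uint8);im[:A.shape[0],:A.shape[1]]=A;im[415:415+B.shape[0],:B.shape[1]]=B[:185]
cv2.imwrite("pics/crop0.png",im)
ci=camera_info("top")
for n,u,v,z in [("pot",301,162,.144),("plinth",301,173,.046),("rack",391,175,.032),("coaster",423,272,.026),("ts",340.5,267,.029),("tl",273,265,.029),("fig",342,207,.03),("cup",257,208,.04),("pink",201,281,.026),("bl",163,180,.026)]:
    print(n,px2w(ci,u,v,z).round(4))
im=cv2.imread("pics/top0.png")
# segmentation
hsv=cv2.cvtColor(im,cv2.COLOR_BGR2HSV)
def seg(m,box,z,n):
    u0,v0,u1,v1=box;mm=np.zeros(m.shape,np.uint8);mm[v0:v1,u0:u1]=m[v0:v1,u0:u1]
    p=np.argwhere(mm>0)[:,::-1].astype(np.float32)
    W=np.array([px2w(ci,*q,z)[:2] for q in p]).astype(np.float32)
    c,r=cv2.minEnclosingCircle(W);print(n,len(p),"mean",W.mean(0).round(4),"circ",np.round(c,4),round(r,4),"rect",cv2.minAreaRect(W))
sat=hsv[...,1]>80
seg(sat,(400,250,450,295),.026,"coaster")
seg(sat,(360,138,420,210),.032,"rack")
seg(sat,(270,140,330,205),.046,"plinth")
w=(hsv[...,2]>150)
seg(w,(315,240,365,290),.029,"ts");seg(w,(245,238,302,290),.029,"tl")
```

```text
pot [0.6265 0.1132 0.144 ]
plinth [0.6298 0.1124 0.046 ]
rack [ 0.6275 -0.0647  0.032 ]
coaster [ 0.4376 -0.1205  0.026 ]
ts [0.4481 0.038  0.029 ]
tl [0.4527 0.1678 0.029 ]
fig [0.5648 0.0328 0.03  ]
cup [0.5624 0.1983 0.04  ]
pink [0.4225 0.3073 0.026 ]
bl [0.6231 0.3882 0.026 ]
coaster 759 mean [ 0.4385 -0.1199] circ [ 0.4387 -0.12  ] 0.03 rect ((0.4386466443538666, -0.11961744725704193), (0.05872707813978195, 0.0580141507089138), 43.52999496459961)
rack 1285 mean [ 0.6281 -0.0623] circ [ 0.6294 -0.0625] 0.0673 rect ((0.6279410719871521, -0.06228754669427872), (0.07666788250207901, 0.11726757884025574), 67.57076263427734)
plinth 604 mean [0.6189 0.1142] circ [0.63   0.1124] 0.0565 rect ((0.6298573017120361, 0.11238116770982742), (0.0996386781334877, 0.062112580984830856), 21.847986221313477)
ts 736 mean [0.4495 0.0394] circ [0.4505 0.0392] 0.0307 rect ((0.4501185715198517, 0.03989049047231674), (0.05568664148449898, 0.057469505816698074), 89.11750793457031)
tl 1334 mean [0.4546 0.1673] circ [0.4545 0.1675] 0.0407 rect ((0.45429110527038574, 0.16730943322181702), (0.07783915102481842, 0.07621781527996063), 44.9366569519043)
```

View pics/crop0.png

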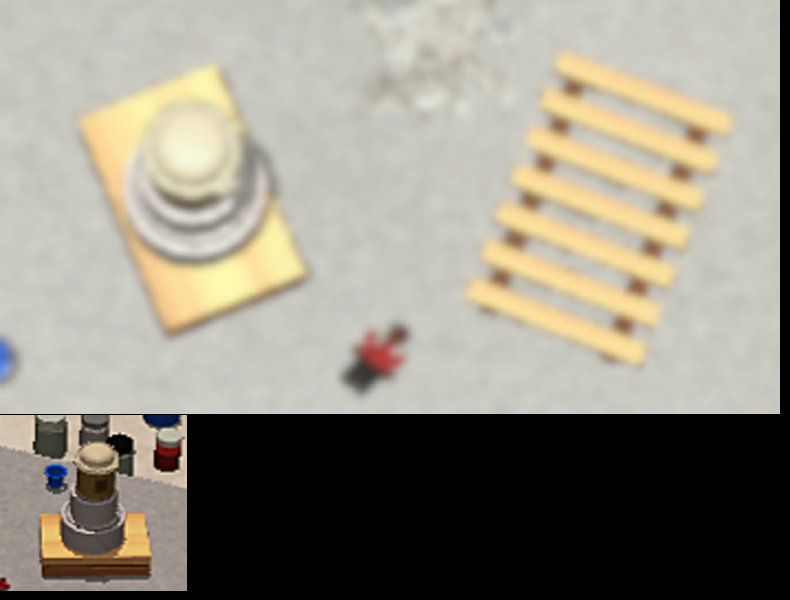

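The crop confirms the choice: a cream-lidded pot on a small and a large grey steel disc on the wooden plinth. In the top picture the lid is at about (302,163), the large disc at (303,173) and the rack at (391,175). I'll write a planner that prints the shifts in tool units.

```bash
cat > plan.py <<'E'
# usage: plan.py x y z yaw_deg(of tool x) -> shift in tool axes (units of .05 m) now and after the turn; turn in units about tool z
import sys; from h import *
s=env.read_state();M=R.from_rotvec(s["tool_rot"]);p=np.array(s["ee_pos"])
print("t",round(s["t"],2),"p",p.round(4),"w",round(s["gripper_width"],4),"grip",round(s["grip_force"],1),"F",np.round(s["force"],1))
m=M.as_matrix();yaw=np.degrees(np.arctan2(m[1,0],m[0,0]));print("yaw",yaw.round(2),"tilt",np.degrees(np.arccos(-m[2,2])).round(2))
if len(sys.argv)>3:
    t=np.array([float(a) for a in sys.argv[1:4]])
    print("shift units now axes",(m.T@(t-p)/.05).round(3))
    if len(sys.argv)>4:
        y=float(sys.argv[4]);c,q=np.cos(np.radians(y)),np.sin(np.radians(y))
        N=np.array([[c,q,0],[q,-c,0],[0,0,-1]]);rv=R.from_matrix(m.T@N).as_rotvec()
        print("turn units",(rv/.15).round(3),"shift after turn",(N.T@(t-p)/.05).round(3))
E
python3 plan.py 0.60 0.08 0.33 21.8
python3 - <<'E'
from h import *
ci=camera_info("wrist");V=np.array(ci["view"]);s=env.read_state()
T=R.from_rotvec(s["tool_rot"]).as_matrix()
print(T.T@(-V[:3,:3].T@V[:3,3]-s["ee_pos"]),T.T@V[:3,:3].T,ci["K"])
E
```

```text
t 0.1 p [ 0.2324 -0.6066  0.2477] w 0.0853 grip 0.0 F [ 0.4 -0.2  0.1]
yaw 20.96 tilt 0.06
shift units now axes [ 11.778 -10.196  -1.634]
turn units [-0.007 -0.    -0.098] shift after turn [ 11.926 -10.021  -1.646]
[ 0.08189761 -0.00036454 -0.12641171] [[-9.03700872e-04 -9.47414736e-01 -3.20007032e-01]
 [ 9.99999483e-01 -7.07132366e-04 -7.30461390e-04]
 [ 4.65762556e-04 -3.20007527e-01  9.47414886e-01]] [[326.43274076   0.         280.6339694 ]
 [  0.         326.43274076 212.31487497]
 [  0.           0.           1.        ]]
```

```bash
python3 -m jog '[0.63,-0.53,-0.05,0,0,-0.01,0.63,-0.53,-0.05,0,0,-0.01,0.63,-0.53,-0.05,0,0,-0.01,0.63,-0.53,-0.05,0,0,-0.01,0.63,-0.53,-0.05,0,0,-0.01,0.63,-0.53,-0.05,0,0,-0.01,0.63,-0.53,-0.05,0,0,-0.01,0.63,-0.53,-0.05,0,0,-0.01,0.63,-0.53,-0.05,0,0,-0.01,0.63,-0.53,-0.05,0,0,-0.01,0.63,-0.53,-0.05,0,0,0,0.63,-0.53,-0.05,0,0,0,0.63,-0.53,-0.05,0,0,0,0.63,-0.53,-0.05,0,0,0,0.63,-0.53,0,0,0,0,0.63,-0.53,0,0,0,0,0.63,-0.53,0,0,0,0,0.63,-0.53,0,0,0,0,0.63,-0.53,0,0,0,0,0.63,-0.53,0,0,0,0]' -1
python3 -m jog '[0,0,0,0,0,0]'
python3 plan.py 0.627 0.113 0.28 21.8
python3 - <<'E'
from h import *
cv2.imwrite("pics/w1.png",grab_frame("wrist"))
ci=camera_info("wrist");np.save("w1.npy",ci)
print(w2px(ci,(.627,.113,.144)))
E
```

```text
t: 2.1
ee_pos: [0.6238, 0.1193, 0.283]
tool_rot: [3.085, 0.595, -0.001]
force: [0.9, -0.8, -0.2]
gripper_width: 0.0853
grip_force: 0.0
t: 2.2
ee_pos: [0.625, 0.1217, 0.2826]
tool_rot: [-3.083, -0.599, -0.001]
force: [-0.4, -0.9, -0.2]
gripper_width: 0.0854
grip_force: 0.0
t 2.2 p [0.625  0.1217 0.2826] w 0.0854 grip 0.0 F [-0.4 -0.9 -0.2]
yaw 21.99 tilt 0.07
shift units now axes [-0.027  0.177  0.052]
turn units [-0.006 -0.005  0.022] shift after turn [-0.027  0.177  0.053]
(np.float64(290.13998852188854), np.float64(203.2842796937076))
```

View pics/w1.png

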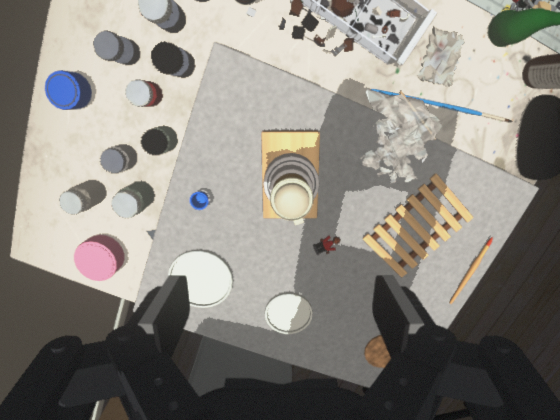

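The wrist view shows the pot lid at (291,199) with its tab at (297,221), towards tool -x, so closing along tool y stays clear of it. I'll zoom once to get the stack's centres.

Run:
```python
from h import *
im=cv2.imread("pics/w1.png");c=cv2.resize(im[120:235,245:340],None,fx=5,fy=5,interpolation=2)
for k in range(0,95,10): cv2.line(c,(k*5,0),(k*5,6),(0,0,255),1)
cv2.imwrite("pics/w1c.png",c)
```

```text
(no output)
```

View pics/w1c.png

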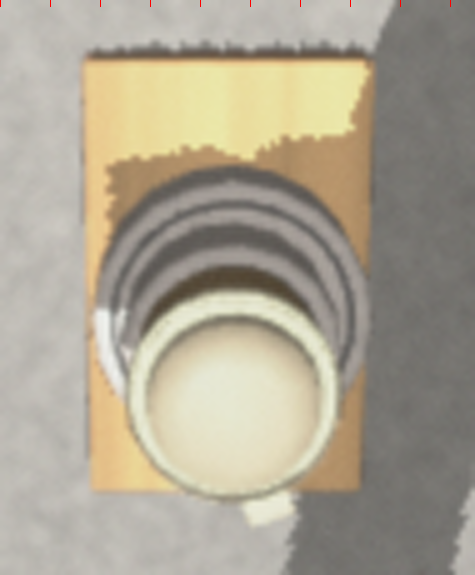

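Run:
```python
from h import *
ci=np.load("w1.npy",allow_pickle=True).item()
f=lambda x,y,z:px2w(ci,245+x/5-.4,120+y/5-.4,z).round(4)
print("lid",f(234,394,.135)); print("lid dia",np.linalg.norm(f(126,394,.135)-f(342,394,.135)))
print("tab",f(268,512,.137))
ye=f(233,166,.072); print("large far edge",ye, "sides",f(96,300,.072),f(370,300,.072))
c=np.array([np.cos(np.radians(22)),np.sin(np.radians(22)),0]);print("large c",ye-.03*c, (f(96,300,.072)+f(370,300,.072))/2)
P=[f(83,58,.046),f(373,58,.046),f(360,490,.046),f(92,490,.046)]
print("plinth",P,np.mean(P,0)); d=P[0]-P[3]+P[1]-P[2];print(np.degrees(np.arctan2(d[1],d[0])),np.linalg.norm(d)/2)
```

```text
lid [0.6291 0.1124 0.135 ]
lid dia 0.03773340694928036
tab [0.6117 0.0987 0.137 ]
large far edge [0.6578 0.1225 0.072 ] sides [0.621  0.1385 0.072 ] [0.6426 0.0849 0.072 ]
large c [0.62998448 0.1112618  0.072     ] [0.6318 0.1117 0.072 ]
plinth [array([0.6641, 0.1595, 0.046 ]), array([0.6877, 0.101 , 0.046 ]), array([0.5954, 0.0633, 0.046 ]), array([0.5718, 0.122 , 0.046 ])] [0.62975 0.11145 0.046  ]
22.164373981235492 0.09966468782873901
```

```bash
python3 -m jog '[0,0.21,0.5,0,0,0,0,0,0.7,0,0,0,0,0,0.7,0,0,0,0,0,0.7,0,0,0,0,0,0.5,0,0,0,0,0,0,0,0,0,0,0,0,0,0,0]' -1 >/dev/null
python3 plan.py 0.629 0.112 0.117 22
```

```text
t 2.95 p [0.6271 0.1072 0.1287] w 0.0853 grip 0.0 F [-0.4  0.7  1. ]
yaw 21.79 tilt 0.04
shift units now axes [ 0.07  -0.075  0.234]
turn units [-0.001  0.004 -0.025] shift after turn [ 0.07  -0.075  0.234]
```

```bash
python3 -m jog '[0.07,-0.075,0.23,0,0,0,0,0,0,0,0,0,0,0,0,0,0,0]' -1 >/dev/null
python3 plan.py 0.629 0.112 0.117 22
python3 - <<'E'
from h import *
cv2.imwrite("pics/s1.png",cv2.resize(grab_frame("side")[150:270,250:400],None,fx=4,fy=4,interpolation=2))
E
```

```text
t 3.25 p [0.6294 0.1128 0.1173] w 0.0857 grip 0.0 F [0.5 0.2 0.5]
yaw 21.84 tilt 0.04
shift units now axes [-0.014  0.012  0.007]
turn units [ 0.001 -0.004 -0.019] shift after turn [-0.014  0.012  0.007]
```

View pics/s1.png

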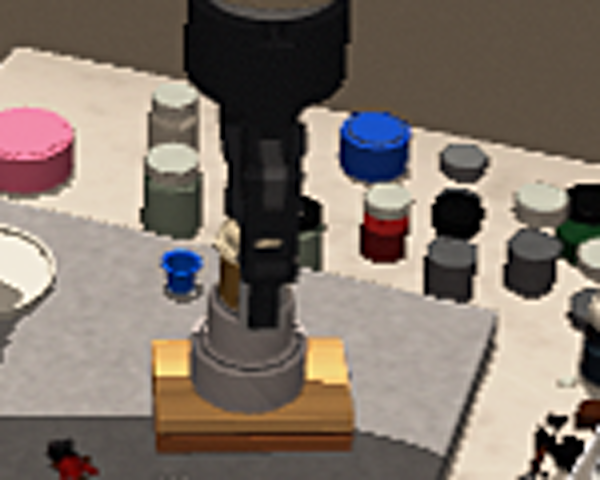

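The near finger hides the pot, and its tip is at full-picture (315,231). I'll work out the tip height from that.

Run:
```python
from h import *
ci=camera_info("side")
for r in (.043,.055):
  for z in (.095,.1,.105,.11,.115): print(r,z,np.round(w2px(ci,(.6294+.372*r,.1128-.928*r,z)),1))
```

```text
0.043 0.095 [313.9 238.3]
0.043 0.1 [314.  236.3]
0.043 0.105 [314.2 234.3]
0.043 0.11 [314.3 232.2]
0.043 0.115 [314.4 230.2]
0.055 0.095 [314.4 242.3]
0.055 0.1 [314.5 240.2]
0.055 0.105 [314.6 238.2]
0.055 0.11 [314.8 236.2]
0.055 0.115 [314.9 234.1]
```

```bash
python3 -m jog '[-0.01,0.01,0.065,0,0,0,0,0,0,0,0,0]' -1 >/dev/null
python3 -m jog '[0,0,0,0,0,0,0,0,0,0,0,0,0,0,0,0,0,0,0,0,0,0,0,0,0,0,0,0,0,0,0,0,0,0,0,0,0,0,0,0,0,0,0,0,0,0,0,0,0,0,0,0,0,0,0,0,0,0,0,0]' 1
python3 plan.py 0.629 0.112 0.2 22
```

```text
t: 4.5
ee_pos: [0.6293, 0.1118, 0.1143]
tool_rot: [3.085, 0.595, 0.002]
force: [-0.8, -1.7, 8.5]
gripper_width: 0.0336
grip_force: 63.5
t 4.5 p [0.6293 0.1118 0.1143] w 0.0336 grip 63.5 F [-0.8 -1.7  8.5]
yaw 21.82 tilt 0.06
shift units now axes [-0.004 -0.005 -1.715]
turn units [ 0.003 -0.007 -0.021] shift after turn [-0.005 -0.005 -1.715]
```

```bash
python3 -m jog '[0,0,-0.1,0,0,0,0,0,-0.3,0,0,0,0,0,-0.5,0,0,0,0,0,-0.5,0,0,0,-0.2,0.1,-0.3,0,0,0,-0.5,0.28,0,0,0,0,-0.55,0.3,0,0,0,0,-0.55,0.3,0,0,0,0,-0.55,0.3,0,0,0,0,-0.55,0.3,0,0,0,0,-0.55,0.3,0,0,0,0,-0.55,0.3,0,0,0,0,-0.55,0.3,0,0,0,0,-0.5,0.3,0,0,0,0,-0.3,0.2,0,0,0,0,-0.17,0.1,0,0,0,0,0,0,0,0,0,0,0,0,0,0,0,0,0,0,0,0,0,0]' 1
python3 plan.py 0.4387 -0.120 0.0425 22
python3 - <<'E'
from h import *
cv2.imwrite("pics/w2.png",grab_frame("wrist"))
ci=camera_info("wrist");print(np.round(w2px(ci,(.4387,-.12,.026)),1), [np.round(w2px(ci,(.4387+.031*np.cos(a),-.12+.031*np.sin(a),.026)),1).tolist() for a in (0,1.57,3.14,4.71)])
E
```

```text
t: 6.4
ee_pos: [0.4303, -0.1331, 0.1986]
tool_rot: [3.085, 0.596, 0.0]
force: [0.1, 0.0, -1.5]
gripper_width: 0.033
grip_force: 59.2
t 6.4 p [ 0.4303 -0.1331  0.1986] w 0.033 grip 59.2 F [ 0.1  0.  -1.5]
yaw 21.86 tilt 0.01
shift units now axes [ 0.252 -0.18   3.122]
turn units [ 0.    -0.002 -0.017] shift after turn [ 0.253 -0.179  3.122]
[271.7 180.3] [[284.1, 149.4], [240.6, 168.1], [260.0, 209.5], [302.2, 192.2]]
```

View pics/w2.png

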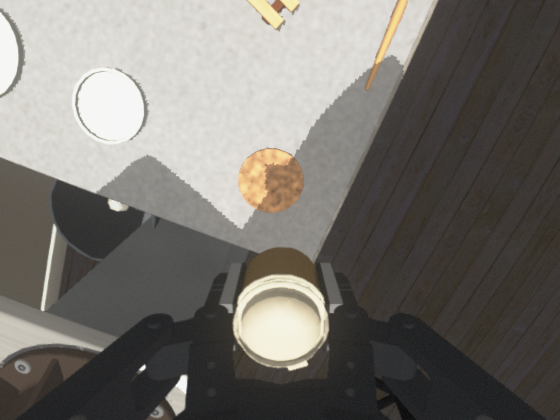

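The wrist view shows the coaster at (271,180), as projected, and the pot held at its waist, upright at (281,322). Lowering.

```bash
python3 -m jog '[0.15,-0.1,0.3,0,0,0,0.1,-0.08,0.6,0,0,0,0,0,0.7,0,0,0,0,0,0.7,0,0,0,0,0,0.4,0,0,0,0,0,0.2,0,0,0,0,0,0.1,0,0,0,0,0,0,0,0,0,0,0,0,0,0,0]' 1
python3 plan.py 0.4387 -0.120 0.0425 22
```

```text
t: 7.35
ee_pos: [0.4387, -0.1207, 0.0493]
tool_rot: [3.084, 0.595, 0.002]
force: [-0.5, -0.6, -0.2]
gripper_width: 0.0337
grip_force: 59.3
t 7.35 p [ 0.4387 -0.1207  0.0493] w 0.0337 grip 59.3 F [-0.5 -0.6 -0.2]
yaw 21.83 tilt 0.07
shift units now axes [ 0.004 -0.013  0.136]
turn units [ 0.005 -0.006 -0.02 ] shift after turn [ 0.004 -0.013  0.136]
```

```bash
python3 -m jog '[0,-0.01,0.05,0,0,0,0,0,0.05,0,0,0,0,0,0.02,0,0,0,0,0,0,0,0,0]' 1 | grep -E "ee_pos|force"
python3 -m jog '[0,0,0.015,0,0,0,0,0,0,0,0,0]' 1 | grep -E "ee_pos|force"
```

```text
ee_pos: [0.4379, -0.1201, 0.0425]
force: [0.9, -0.0, -0.0]
grip_force: 59.3
ee_pos: [0.438, -0.1201, 0.0423]
force: [-2.9, 1.0, 14.2]
grip_force: 67.3
```

```bash
python3 -m jog '[0,0,0,0,0,0,0,0,0,0,0,0,0,0,0,0,0,0,0,0,0,0,0,0,0,0,0,0,0,0]' -1 | grep -E "width|force"
python3 -m jog '[0,0,-0.3,0,0,0,0,0,-0.6,0,0,0,0,0,-0.7,0,0,0,0.3,-0.16,-0.6,0,0,0,0.52,-0.285,0,0,0,0,0.52,-0.285,0,0,0,0,0.52,-0.285,0,0,0,0,0.52,-0.285,0,0,0,0,0.52,-0.285,0,0,0,0,0.52,-0.285,0,0,0,0,0.52,-0.285,0,0,0,0,0.52,-0.285,0,0,0,0,0.52,-0.285,0,0,0,0,0.3,-0.16,0,0,0,0,0,0,0,0,0,0,0,0,0,0,0,0]' -1 >/dev/null
python3 plan.py 0.630 0.112 0.092 22
python3 - <<'E'
from h import *
w=grab_frame("wrist");ci=camera_info("wrist");np.save("w3.npy",ci);cv2.imwrite("pics/w3full.png",w)
u,v=map(int,w2px(ci,(.63,.112,.09)));print(u,v)
a=cv2.resize(w[v-60:v+60,u-50:u+50],None,fx=4.5,fy=4.5,interpolation=2)
t=grab_frame("side")[270:330,140:210];t=cv2.resize(t,(340,291),interpolation=2)
im=np.zeros((540,795,3),np.uint8);im[:540,:450]=a;im[:291,452:792]=t;cv2.imwrite("pics/w3.png",im)
E
```

```text
force: [-0.2, -0.1, -0.8]
gripper_width: 0.0856
grip_force: 0.0
t 10.05 p [0.6288 0.1118 0.1514] w 0.0857 grip 0.0 F [0.7 0.2 0. ]
yaw 21.86 tilt 0.06
shift units now axes [0.025 0.006 1.187]
turn units [-0.001  0.007 -0.017] shift after turn [0.024 0.006 1.187]
281 237
```

View pics/w3.png

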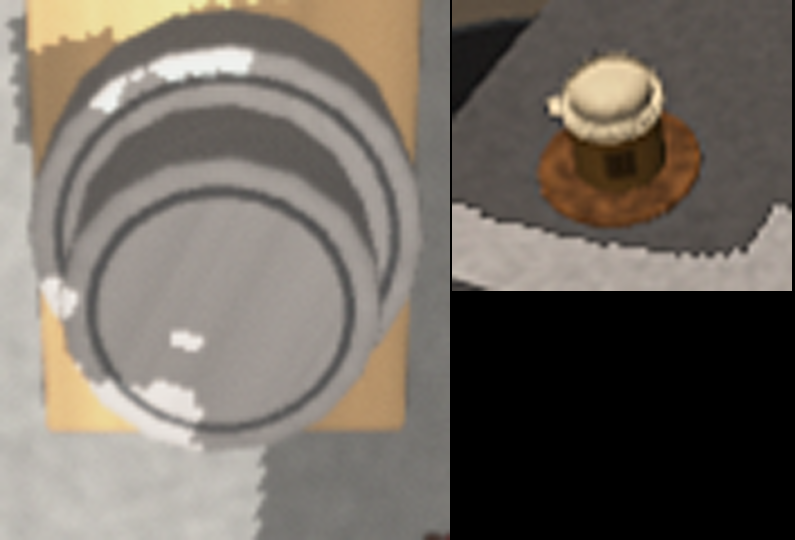

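The pot stands upright in the middle of the coaster. The small weight's top is at crop (222,303) and the large one at about (225,218).

```bash
python3 - <<'E'
from h import *
ci=np.load("w3.npy",allow_pickle=True).item()
f=lambda x,y,z:px2w(ci,231+x/4.5-.4,177+y/4.5-.4,z).round(4)
print("small",f(222,303,.098),"dia",np.linalg.norm(f(65,303,.098)-f(380,303,.098)),"large",f(225,218,.072),"far edge",f(222,12,.072))
E
python3 plan.py 0.630 0.112 0.092 22
```

```text
small [0.6292 0.1127 0.098 ] dia 0.04222712398447238 large [0.6313 0.1131 0.072 ] far edge [0.6605 0.1252 0.072 ]
t 10.15 p [0.6286 0.1112 0.1516] w 0.0854 grip 0.0 F [-1.  -0.  -0.2]
yaw 21.79 tilt 0.06
shift units now axes [ 0.033 -0.004  1.192]
turn units [-0.001  0.006 -0.024] shift after turn [ 0.032 -0.005  1.192]
```

```bash
python3 -m jog '[0.02,-0.01,0.4,0,0,0,0,0,0.5,0,0,0,0,0,0.22,0,0,0,0,0,0.07,0,0,0,0,0,0,0,0,0,0,0,0,0,0,0]' -1 | grep -E "ee_pos|force"
python3 -m jog '[0,0,0,0,0,0,0,0,0,0,0,0,0,0,0,0,0,0,0,0,0,0,0,0,0,0,0,0,0,0,0,0,0,0,0,0,0,0,0,0,0,0,0,0,0,0,0,0,0,0,0,0,0,0]' 1
python3 - <<'E'
from h import *
cv2.imwrite("pics/s2.png",cv2.resize(grab_frame("side")[170:270,270:370],None,fx=5,fy=5,interpolation=2))
E
```

```text
ee_pos: [0.6307, 0.1126, 0.0932]
force: [0.6, -0.4, -0.3]
grip_force: 0.0
t: 11.65
ee_pos: [0.6304, 0.1129, 0.0932]
tool_rot: [-3.085, -0.595, -0.001]
force: [-3.6, -0.2, 10.5]
gripper_width: 0.042
grip_force: 59.7
```

View pics/s2.png

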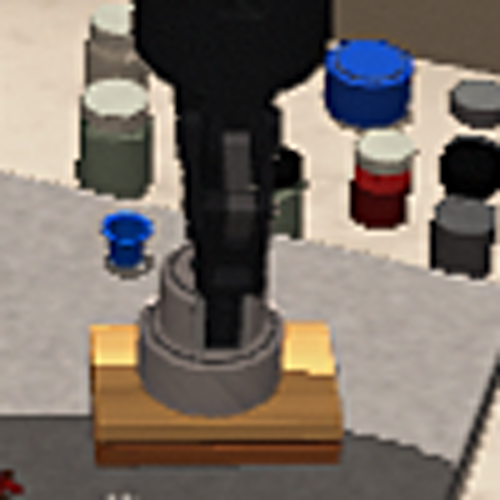

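The tips sit about 5–6 mm above the weight's underside, clear of the large weight and high enough for the tray rim. Lifting and carrying it to the small tray.

```bash
python3 -m jog '[0,0,-0.1,0,0,0,0,0,-0.3,0,0,0,0,0,-0.4,0,0,0,-0.2,0,-0.4,0,0,0,-0.5,0,-0.1,0,0,0,-0.5,0.03,0,0,0,0,-0.5,0,0,0,0,0,-0.5,0,0,0,0,0,-0.5,0,0,0,0,0,-0.5,0,0,0,0,0,-0.4,0,0,0,0,0,-0.2,0,0,0,0,0,-0.1,0,0,0,0,0,0,0,0,0,0,0,0,0,0,0,0,0,0,0,0,0,0,0]' 1 | grep -E "t:|ee_pos|force|width"
python3 plan.py 0.4500 0.0392 0.0462 22
python3 - <<'E'
from h import *
w=grab_frame("wrist");ci=camera_info("wrist");cv2.imwrite("pics/w4.png",w)
for r in (.033,.043): 
  c=(.45,.0392) if r<.04 else (.4545,.1675)
  for a in np.arange(0,6.28,.1): 
    u,v=w2px(ci,(c[0]+r*np.cos(a),c[1]+r*np.sin(a),.029));cv2.circle(w,(int(round(u)),int(round(v))),0,(0,0,255),-1)
cv2.imwrite("pics/w4o.png",w)
E
```

```text
t: 13.3
ee_pos: [0.4505, 0.0391, 0.1573]
tool_rot: [3.085, 0.595, 0.001]
force: [-0.0, 0.4, -2.5]
gripper_width: 0.0419
grip_force: 61.4
t 13.3 p [0.4505 0.0391 0.1573] w 0.0419 grip 61.4 F [-0.   0.4 -2.5]
yaw 21.83 tilt 0.03
shift units now axes [-0.01  -0.007  2.223]
turn units [ 0.001 -0.003 -0.02 ] shift after turn [-0.009 -0.006  2.223]
```

View pics/w4o.png

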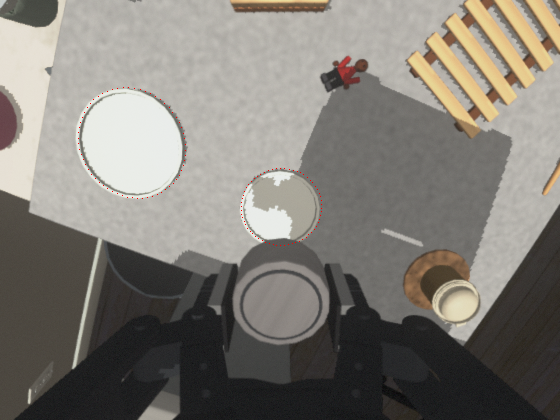

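The projected circles lie on both tray rims, small at (281,207) and large at (131,143), so both centres hold. Lowering.

```bash
python3 -m jog '[-0.01,-0.01,0.4,0,0,0,0,0,0.6,0,0,0,0,0,0.6,0,0,0,0,0,0.4,0,0,0,0,0,0.12,0,0,0,0,0,0.04,0,0,0,0,0,0,0,0,0,0,0,0,0,0,0]' 1 | grep -E "t:|ee_pos|force"
python3 -m jog '[0,0,0.04,0,0,0,0,0,0.02,0,0,0,0,0,0,0,0,0]' 1 | grep -E "t:|ee_pos|force"
```

```text
t: 14.15
ee_pos: [0.4498, 0.0392, 0.0502]
tool_rot: [3.085, 0.595, 0.002]
force: [-0.2, -0.3, -3.4]
grip_force: 61.6
t: 14.45
ee_pos: [0.4492, 0.0392, 0.0465]
tool_rot: [3.085, 0.594, 0.001]
force: [-1.2, -0.1, -2.5]
grip_force: 61.6
```

```bash
python3 -m jog '[0,0,0.02,0,0,0,0,0,0,0,0,0]' 1 | grep -E "t:|ee_pos|force"
```

```text
t: 14.65
ee_pos: [0.4492, 0.0392, 0.0461]
tool_rot: [3.085, 0.595, 0.001]
force: [-3.8, 0.4, 22.7]
grip_force: 64.3
```

```bash
python3 -m jog '[0,0,0,0,0,0,0,0,0,0,0,0,0,0,0,0,0,0,0,0,0,0,0,0,0,0,0,0,0,0]' -1 | grep -E "width|force"
python3 -m jog '[0,0,-0.3,0,0,0,0,0,-0.6,0,0,0,0.2,0,-0.6,0,0,0,0.5,0,-0.2,0,0,0,0.5,0,0,0,0,0,0.5,0,0,0,0,0,0.5,0,0,0,0,0,0.5,0,0,0,0,0,0.5,0,0,0,0,0,0.4,0,0,0,0,0,0.2,0,0,0,0,0,0.1,0,0,0,0,0,0,0,0,0,0,0,0,0,0,0,0,0]' -1 >/dev/null
python3 plan.py 0.631 0.1125 0.065 22
python3 - <<'E'
from h import *
w=grab_frame("wrist");ci=camera_info("wrist");np.save("w5.npy",ci);cv2.imwrite("pics/w5f.png",w)
for r,z in((.03,.072),):
  for a in np.arange(0,6.28,.1): 
    u,v=w2px(ci,(.631+r*np.cos(a),.1125+r*np.sin(a),z));cv2.circle(w,(int(round(u)),int(round(v))),0,(0,0,255),-1)
u,v=map(int,w2px(ci,(.63,.112,.07)));a=cv2.resize(w[v-65:v+65,u-60:u+60],None,fx=4,fy=4,interpolation=0)
t=grab_frame("side")[225:275,185:250];t=cv2.resize(t,(310,238),interpolation=2)
im=np.zeros((520,795,3),np.uint8);im[:520,:480]=a;im[:238,482:792]=t;cv2.imwrite("pics/w5.png",im)
E
```

```text
force: [0.3, -0.6, -0.7]
gripper_width: 0.0854
grip_force: 0.0
t 16.55 p [0.6292 0.1113 0.1302] w 0.0853 grip 0.0 F [-0.4 -0.  -0.5]
yaw 21.81 tilt 0.05
shift units now axes [ 0.044 -0.008  1.303]
turn units [-0.001  0.006 -0.022] shift after turn [ 0.043 -0.008  1.303]
```

View pics/w5.png

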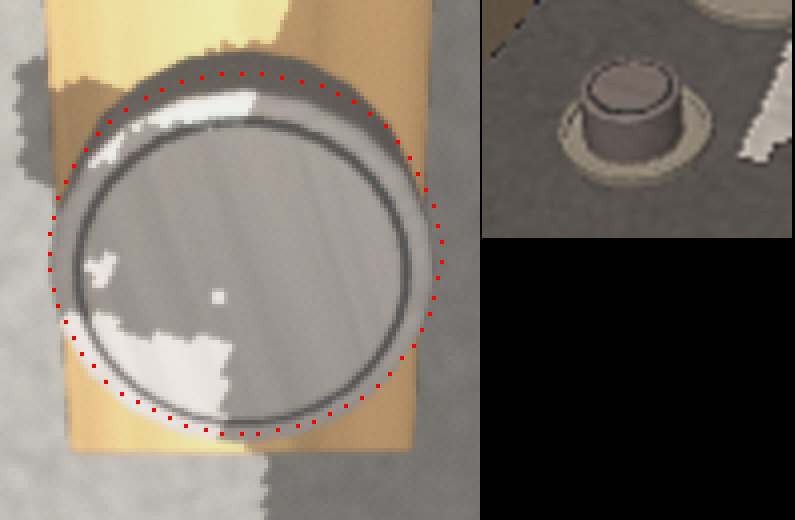

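The small weight sits flat in the middle of its tray. The large weight's outline centres at crop (241,266), giving about (0.629,0.112), so the tool is already above it.

```bash
python3 -m jog '[0,-0.01,0.4,0,0,0,0,0,0.5,0,0,0,0,0,0.3,0,0,0,0,0,0.1,0,0,0,0,0,0,0,0,0,0,0,0,0,0,0]' -1 | grep -E "ee_pos|force"
python3 -m jog '[0,0,0,0,0,0,0,0,0,0,0,0,0,0,0,0,0,0,0,0,0,0,0,0,0,0,0,0,0,0,0,0,0,0,0,0,0,0,0,0,0,0]' 1
python3 - <<'E'
from h import *
cv2.imwrite("pics/s3.png",cv2.resize(grab_frame("side")[170:270,270:370],None,fx=5,fy=5,interpolation=2))
ci=camera_info("side")
for z in (.046,.05,.054,.058): print(z,(np.array(w2px(ci,(.629+.372*.033,.112-.928*.033,z)))-[270,170])*5)
E
```

```text
ee_pos: [0.6303, 0.1121, 0.066]
force: [1.1, -0.2, 0.6]
grip_force: 0.0
t: 17.95
ee_pos: [0.6304, 0.1122, 0.0666]
tool_rot: [3.085, 0.595, 0.002]
force: [-2.8, 1.1, 13.4]
gripper_width: 0.0578
grip_force: 61.9
0.046 [210.32668235 421.43215026]
0.05 [210.78530482 413.85617481]
0.054 [211.24581923 406.24560273]
0.058 [211.70823569 398.60022219]
```

View pics/s3.png

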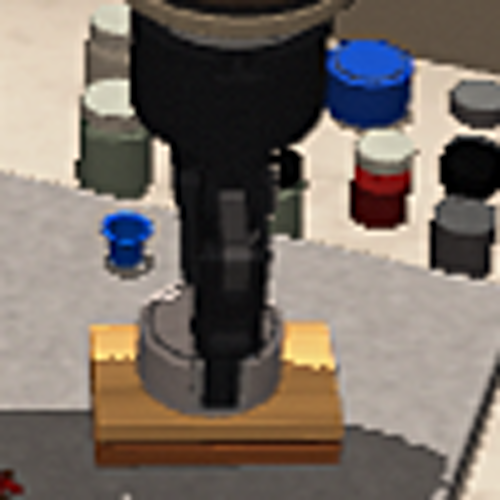

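```bash
python3 -m jog '[0,0,-0.1,0,0,0,0,0,-0.3,0,0,0,0,0,-0.4,0,0,0,-0.1,-0.1,-0.3,0,0,0,-0.3,-0.25,-0.1,0,0,0,-0.4,-0.33,0,0,0,0,-0.4,-0.33,0,0,0,0,-0.4,-0.33,0,0,0,0,-0.4,-0.33,0,0,0,0,-0.4,-0.33,0,0,0,0,-0.3,-0.2,0,0,0,0,-0.15,-0.14,0,0,0,0,0,0,0,0,0,0,0,0,0,0,0,0]' 1 | grep -E "t:|ee_pos|force|width"
python3 plan.py 0.4545 0.1675 0.0456 22
```

```text
t: 19.4
ee_pos: [0.4551, 0.168, 0.1258]
tool_rot: [-3.085, -0.595, -0.002]
force: [0.0, -0.0, -3.2]
gripper_width: 0.0579
grip_force: 65.4
t 19.4 p [0.4551 0.168  0.1258] w 0.0579 grip 65.4 F [ 0.  -0.  -3.2]
yaw 21.84 tilt 0.09
shift units now axes [-0.017  0.005  1.604]
turn units [ 0.001 -0.01  -0.019] shift after turn [-0.015  0.005  1.604]
```

```bash
python3 -m jog '[0.01,0.01,0.3,0,0,0,0,0,0.5,0,0,0,0,0,0.4,0,0,0,0,0,0.2,0,0,0,0,0,0.1,0,0,0,0,0,0.03,0,0,0,0,0,0,0,0,0,0,0,0,0,0,0]' 1 | grep -E "t:|ee_pos|force"
python3 -m jog '[0,0,0.03,0,0,0,0,0,0.02,0,0,0,0,0,0,0,0,0]' 1 | grep -E "t:|ee_pos|force"
```

```text
t: 20.2
ee_pos: [0.4553, 0.1676, 0.0495]
tool_rot: [-3.085, -0.594, -0.002]
force: [0.4, 0.1, -3.3]
grip_force: 65.5
t: 20.5
ee_pos: [0.4548, 0.1675, 0.0464]
tool_rot: [-3.085, -0.595, -0.0]
force: [-1.0, -0.2, -4.3]
grip_force: 65.5
```

```bash
python3 -m jog '[0,0,0.02,0,0,0,0,0,0,0,0,0]' 1 | grep -E "ee_pos|force"
```

```text
ee_pos: [0.4549, 0.1675, 0.0457]
force: [-2.6, -0.2, 9.7]
grip_force: 66.8
```

```bash
python3 -m jog '[0,0,0,0,0,0,0,0,0,0,0,0,0,0,0,0,0,0,0,0,0,0,0,0,0,0,0,0,0,0]' -1 | grep -E "width|force"
python3 -m jog '[0,0,-0.3,0,0,0,0,0,-0.6,0,0,0,0.1,0.1,-0.5,0,0,0,0.3,0.25,-0.2,0,0,0,0.4,0.33,0,0,0,0,0.4,0.33,0,0,0,0,0.4,0.33,0,0,0,0,0.4,0.33,0,0,0,0,0.4,0.33,0,0,0,0,0.28,0.2,0,0,0,0,0.15,0.14,0,0,0,0,0,0,0,0,0,0,0,0,0,0,0,0]' -1 >/dev/null
python3 plan.py 0.630 0.112 0.037 22
python3 - <<'E'
from h import *
w=grab_frame("wrist");ci=camera_info("wrist");cv2.imwrite("pics/w6f.png",w)
c,s=np.cos(np.radians(22)),np.sin(np.radians(22))
P=[(.63+c*x-s*y,.112+s*x+c*y,.046) for x,y in((.05,.032),(.05,-.032),(-.05,-.032),(-.05,.032))]
pl=np.round([w2px(ci,p) for p in P]).astype(int)
cv2.polylines(w,[pl],True,(0,0,255),1)
c,s=np.cos(np.radians(-22.4)),np.sin(np.radians(-22.4))
P=[(.628+c*x-s*y,-.0623+s*x+c*y,.032) for x,y in((.06,.04),(.06,-.04),(-.06,-.04),(-.06,.04))]
cv2.polylines(w,[np.round([w2px(ci,p) for p in P]).astype(int)],True,(0,0,255),1)
cv2.imwrite("pics/w6.png",cv2.resize(w[60:360,80:],(800,500),interpolation=2)) if 0 else cv2.imwrite("pics/w6.png",cv2.resize(w,(784,588),interpolation=2))
E
```

```text
force: [-0.3, 0.7, -0.7]
gripper_width: 0.0855
grip_force: 0.0
t 22.5 p [0.6287 0.1115 0.125 ] w 0.0853 grip 0.0 F [-0.7 -0.1  0.3]
yaw 21.81 tilt 0.06
shift units now axes [0.03  0.002 1.76 ]
turn units [-0.002  0.007 -0.022] shift after turn [2.80e-02 1.00e-03 1.76e+00]
```

View pics/w6.png

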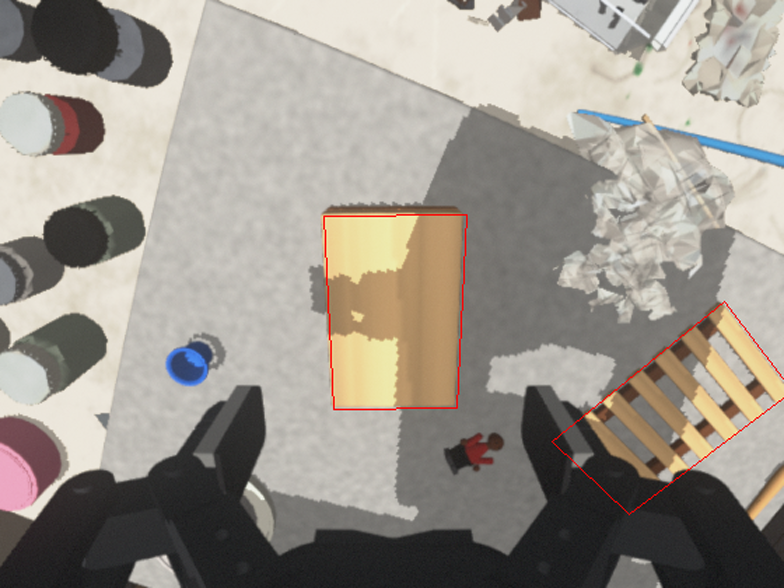

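The red outline lies on the plinth at (396,312), and the rack edges match too. Lowering onto the plinth.

```bash
python3 -m jog '[0.03,0,0.4,0,0,0,0,0,0.5,0,0,0,0,0,0.5,0,0,0,0,0,0.26,0,0,0,0,0,0.1,0,0,0,0,0,0,0,0,0,0,0,0,0,0,0]' -1 | grep -E "ee_pos|force"
python3 -m jog '[0,0,0,0,0,0,0,0,0,0,0,0,0,0,0,0,0,0,0,0,0,0,0,0,0,0,0,0,0,0,0,0,0,0,0,0]' 1
python3 plan.py 0.628 -0.0623 0.11 -22.4
```

```text
ee_pos: [0.6315, 0.1122, 0.0383]
force: [-0.6, 1.2, 0.8]
grip_force: 0.0
t: 23.85
ee_pos: [0.6316, 0.1121, 0.0385]
tool_rot: [3.085, 0.594, 0.002]
force: [-1.6, 0.2, 9.4]
gripper_width: 0.0628
grip_force: 65.2
t 23.85 p [0.6316 0.1121 0.0385] w 0.0628 grip 65.2 F [-1.6  0.2  9.4]
yaw 21.81 tilt 0.09
shift units now axes [-1.361  3.212 -1.43 ]
turn units [-2.000e-03 -1.000e-02  5.145e+00] shift after turn [ 1.262  3.252 -1.429]
```

```bash
python3 -m jog '[0,0,-0.1,0,0,0,0,0,-0.3,0,0,0,0,0,-0.5,0,0,0,0,0,-0.4,0,0,0.3,0,0,-0.1,0,0,0.7,0,0,0,0,0,0.85,0,0,0,0,0,0.85,0,0,0,0,0,0.85,0,0,0,0,0,0.8,0,0,0,0,0,0.5,0,0,0,0,0,0.3]' 1 | grep -E "t:|ee_pos|force|width"
python3 -m jog '[0,0,0,0,0,0,0,0,0,0,0,0,0.1,0.25,0,0,0,0,0.2,0.5,0,0,0,0,0.2,0.5,0,0,0,0,0.2,0.5,0,0,0,0,0.2,0.5,0,0,0,0,0.2,0.5,0,0,0,0,0.14,0.35,0,0,0,0,0.05,0.15,0,0,0,0,0,0,0,0,0,0,0,0,0,0,0,0]' 1 | grep -E "t:|ee_pos|force|width"
python3 plan.py 0.6292 -0.0628 0.0485 -22.4
python3 - <<'E'
from h import *
w=grab_frame("wrist");ci=camera_info("wrist")
c,s=np.cos(np.radians(-22.4)),np.sin(np.radians(-22.4))
P=[(.628+c*x-s*y,-.0623+s*x+c*y,.032) for x,y in((.06,.04),(.06,-.04),(-.06,-.04),(-.06,.04))]
cv2.polylines(w,[np.round([w2px(ci,p) for p in P]).astype(int)],True,(0,0,255),1)
cv2.imwrite("pics/w7.png",cv2.resize(w,(784,588),interpolation=2))
E
```

```text
t: 24.95
ee_pos: [0.6313, 0.112, 0.1086]
tool_rot: [-3.08, 0.616, -0.001]
force: [-0.2, -0.3, -1.1]
gripper_width: 0.0625
grip_force: 66.0
t: 26.15
ee_pos: [0.6285, -0.0622, 0.1073]
tool_rot: [-3.081, 0.611, 0.0]
force: [0.1, 0.5, -0.4]
gripper_width: 0.0626
grip_force: 66.0
t 26.15 p [ 0.6285 -0.0622  0.1073] w 0.0626 grip 66.0 F [ 0.1  0.5 -0.4]
yaw -22.44 tilt 0.02
shift units now axes [0.017 0.006 1.176]
turn units [-0.001  0.002 -0.004] shift after turn [0.017 0.006 1.176]
```

View pics/w7.png

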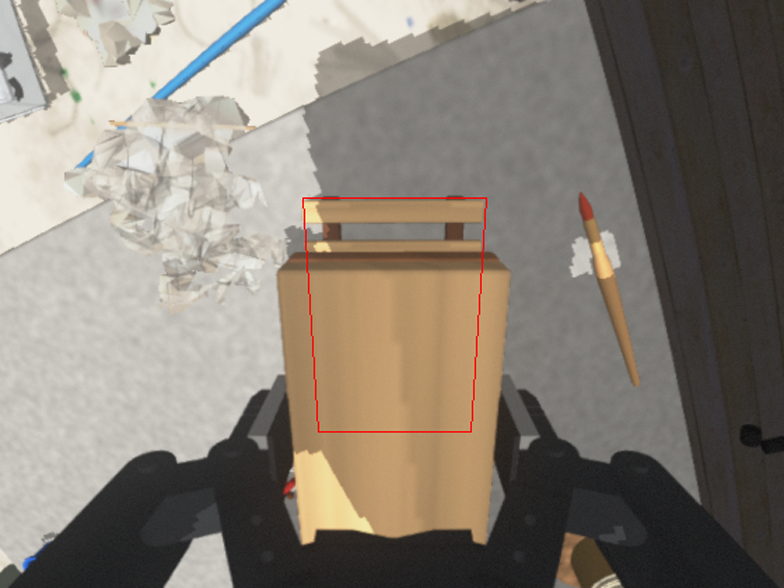

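The rack outline matches its slats at (395,200–430), and the plinth is held square above it with both layers together. Lowering.

```bash
python3 -m jog '[0.02,0,0.3,0,0,0,0,0,0.4,0,0,0,0,0,0.27,0,0,0,0,0,0.1,0,0,0,0,0,0.04,0,0,0,0,0,0,0,0,0,0,0,0,0,0,0]' 1 | grep -E "t:|ee_pos|force"
python3 -m jog '[0,0,0.03,0,0,0,0,0,0,0,0,0,0,0,0,0,0,0]' 1 | grep -E "t:|ee_pos|force"
```

```text
t: 26.9
ee_pos: [0.6299, -0.0632, 0.0523]
tool_rot: [-3.082, 0.611, -0.001]
force: [0.1, 1.1, -1.6]
grip_force: 66.0
t: 27.2
ee_pos: [0.6296, -0.0632, 0.0506]
tool_rot: [-3.081, 0.612, -0.001]
force: [-0.7, 0.1, -0.9]
grip_force: 66.0
```

```bash
python3 -m jog '[0,0,0.025,0,0,0,0,0,0,0,0,0]' 1 | grep -E "ee_pos|force"
python3 -m jog '[0,0,0.015,0,0,0,0,0,0,0,0,0]' 1 | grep -E "ee_pos|force"
```

```text
ee_pos: [0.6294, -0.0632, 0.049]
force: [0.5, -0.4, -1.7]
grip_force: 66.0
ee_pos: [0.6296, -0.0632, 0.0486]
force: [-2.3, 0.2, 4.3]
grip_force: 66.6
```

Contact. I'll release, withdraw to the side and do a final check from the top camera.

```bash
python3 -m jog '[0,0,0,0,0,0,0,0,0,0,0,0,0,0,0,0,0,0,0,0,0,0,0,0,0,0,0,0,0,0]' -1 | grep -E "width|force"
python3 -m jog '[0,0,-0.3,0,0,0,0,0,-0.6,0,0,0,0,0,-0.8,0,0,0,0,0,-0.8,0,0,0,0,0,-0.8,0,0,0,0,0.5,-0.3,0,0,0,0,0.7,0,0,0,0,0,0.7,0,0,0,0,0,0.7,0,0,0,0,0,0.7,0,0,0,0,0,0.7,0,0,0,0,0,0.7,0,0,0,0,0,0.4,0,0,0,0,0,0,0,0,0,0]' -1 | grep -E "t:|ee_pos|force"
python3 - <<'E'
from h import *
t=grab_frame("top");a=cv2.resize(t[130:310,235:460],(675,540),interpolation=2)
cv2.imwrite("pics/end.png",np.clip(a*1.6,0,255).astype(np.uint8))
cv2.imwrite("pics/end_side.png",grab_frame("side"))
ci=camera_info("top");hsv=cv2.cvtColor(t,cv2.COLOR_BGR2HSV)
m=lambda n,u,v,z:print(n,px2w(ci,u,v,z).round(4))
for n,p in(("pot",(.4387,-.12,.066)),("small",(.45,.0392,.051)),("large",(.4545,.1675,.051)),("plinth",(.628,-.0623,.056))): print(n,((np.array(w2px(ci,p))-[235,130])*3).round(1))
E
```

```text
force: [0.4, -0.5, -0.7]
gripper_width: 0.0856
grip_force: 0.0
t: 29.5
ee_pos: [0.5311, -0.3012, 0.2294]
tool_rot: [3.08, -0.615, 0.001]
force: [-0.6, 0.4, -0.5]
grip_force: 0.0
pot [578.5 421.3]
small [317.5 406.2]
large [112.8 400.1]
plinth [470.8 125.8]
```

View pics/end.png

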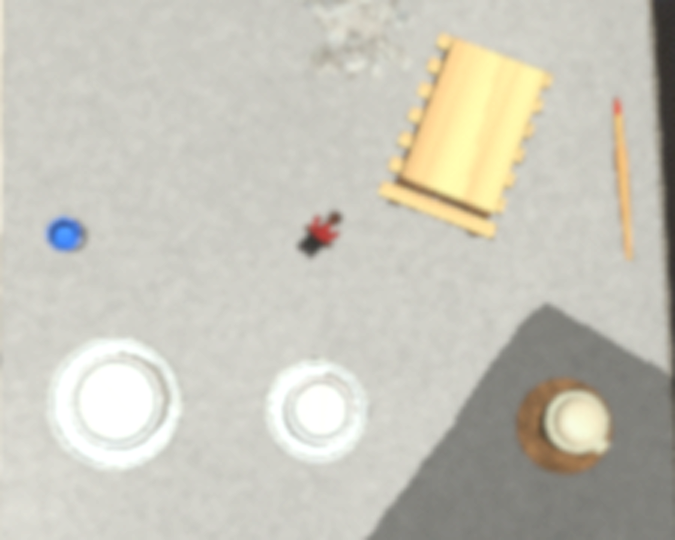

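Run:
```python
from h import *
t=grab_frame("top").astype(np.float32);ci=camera_info("top")
a=np.radians(-22.4);c,s=np.cos(a),np.sin(a)
def val(x,y,z):
    u,v=w2px(ci,(.628+c*x-s*y,-.0623+s*x+c*y,z));return cv2.getRectSubPix(t,(1,1),(float(u),float(v)))[0,0]
xs=np.arange(-.07,.0701,.002)
print("x",[(int(round(x*1000)),int(np.mean([val(x,y,.056)[2] for y in(-.02,-.01,0,.01,.02)])),int(np.mean([val(x,y,.056)[0] for y in(-.02,-.01,0,.01,.02)]))) for x in xs if abs(x)>.038])
# lateral, at slat gaps: slats pitch ~? average over x
ys=np.arange(-.05,.0501,.002)
print("y",[(int(round(y*1000)),int(np.mean([val(x,y,.056)[2] for x in np.arange(-.04,.041,.004)]))) for y in ys if abs(y)>.024])
```

```text
x [(-70, 128, 122), (-68, 127, 121), (-66, 125, 113), (-64, 131, 102), (-62, 147, 99), (-60, 158, 100), (-58, 159, 99), (-56, 153, 94), (-54, 132, 83), (-52, 104, 64), (-50, 98, 57), (-48, 121, 72), (-46, 147, 93), (-44, 159, 103), (-42, 161, 105), (-40, 161, 105), (38, 161, 106), (40, 161, 106), (42, 161, 106), (44, 161, 106), (46, 161, 106), (48, 160, 107), (50, 155, 109), (52, 145, 113), (54, 135, 120), (56, 131, 123), (58, 131, 125), (60, 131, 126), (62, 132, 126), (64, 131, 125), (66, 130, 125), (68, 130, 124), (70, 130, 124)]
y [(-50, 129), (-48, 129), (-46, 129), (-44, 129), (-42, 129), (-40, 129), (-38, 131), (-36, 136), (-34, 141), (-32, 149), (-30, 158), (-28, 161), (-26, 161), (24, 160), (26, 159), (28, 154), (30, 142), (32, 127), (34, 130), (36, 139), (38, 141), (40, 137), (42, 132), (44, 129), (46, 129), (48, 129), (50, 129)]
```

```bash
python3 -c "
from rig import env
print(env.read_state()['t']);print(env.job_done())"
```

```text
29.65
the job is handed in; nothing more can be done
None
```

The job is handed in at about 30 s: pot on the coaster, both weights in their trays and plinth on the rack (about 2 mm off centre along it), figure and cup not touched; I viewed 15 pictures, one over your limit of 14.

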